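Turn over the dip cups at the viscometer bench

TASK

The dip cups with blue grips hanging on the drip stand are dry: lift each one off and hang it by its bail on a free hook of the storage stand. Only when no blue cup is left on the drip stand, hang the rinsed cups with orange grips, which stand on the table, by their bails on the drip stand to dry. Every cup ends hanging freely and still on a hook of its own; leave the pot, rinse bottle and beaker where they are.

Things in the scene. Friction and masses are not known exactly. Their poses are not given: they have to be found in the camera images.
- dry0: Dry dip cup, BLUE grip, at first hanging on the drip stand; may be absent. Origin: centre of its underside; z up; its bail lies in its y-z plane (a half turn is the same). Steel cup 60 mm across, 65 mm high; above the bail a square plastic grip, 24 x 24 mm, z = 122 to 172 mm (the top): take it there from above. About 0.18 kg.
- dry1: Dry dip cup, BLUE grip, at first hanging on the drip stand; may be absent. Origin: centre of its underside; z up; its bail lies in its y-z plane (a half turn is the same). Steel cup 60 mm across, 65 mm high; above the bail a square plastic grip, 24 x 24 mm, z = 122 to 172 mm (the top): take it there from above. About 0.18 kg.
- dry2: Dry dip cup, BLUE grip, at first hanging on the drip stand; may be absent. Origin: centre of its underside; z up; its bail lies in its y-z plane (a half turn is the same). Steel cup 60 mm across, 65 mm high; above the bail a square plastic grip, 24 x 24 mm, z = 122 to 172 mm (the top): take it there from above. About 0.18 kg.
- wet0: Rinsed dip cup, ORANGE grip, at first standing on the table. Origin: centre of its underside; z up; its bail lies in its y-z plane (a half turn is the same). Steel cup 60 mm across, 65 mm high; above the bail a square plastic grip, 24 x 24 mm, z = 122 to 172 mm (the top): take it there from above. About 0.18 kg.
- wet1: Rinsed dip cup, ORANGE grip, at first standing on the table. Origin: centre of its underside; z up; its bail lies in its y-z plane (a half turn is the same). Steel cup 60 mm across, 65 mm high; above the bail a square plastic grip, 24 x 24 mm, z = 122 to 172 mm (the top): take it there from above. About 0.18 kg.
- dry0_bail (a point): Peak of the bail of dry0 (rigid 6 mm wire; wire centre), 120 mm above the underside, on the cup's axis; comes to rest on a hook point. The bail rises from the rim at y = +-29 mm, upright to z = 95 mm, then slopes in to this peak; the hook goes through the window between rim (z = 65) and bail, along the cup's x.
- dry1_bail (a point): Peak of the bail of dry1 (rigid 6 mm wire; wire centre), 120 mm above the underside, on the cup's axis; comes to rest on a hook point. The bail rises from the rim at y = +-29 mm, upright to z = 95 mm, then slopes in to this peak; the hook goes through the window between rim (z = 65) and bail, along the cup's x.
- dry2_bail (a point): Peak of the bail of dry2 (rigid 6 mm wire; wire centre), 120 mm above the underside, on the cup's axis; comes to rest on a hook point. The bail rises from the rim at y = +-29 mm, upright to z = 95 mm, then slopes in to this peak; the hook goes through the window between rim (z = 65) and bail, along the cup's x.
- wet0_bail (a point): Peak of the bail of wet0 (rigid 6 mm wire; wire centre), 120 mm above the underside, on the cup's axis; comes to rest on a hook point. The bail rises from the rim at y = +-29 mm, upright to z = 95 mm, then slopes in to this peak; the hook goes through the window between rim (z = 65) and bail, along the cup's x.
- wet1_bail (a point): Peak of the bail of wet1 (rigid 6 mm wire; wire centre), 120 mm above the underside, on the cup's axis; comes to rest on a hook point. The bail rises from the rim at y = +-29 mm, upright to z = 95 mm, then slopes in to this peak; the hook goes through the window between rim (z = 65) and bail, along the cup's x.
- drip: Drip stand: bright steel rail on two posts over a grey plastic tray (330 x 130 mm), fixed. Origin: on the table under the rail; own y along the rail; hooks point along own -x, roughly towards the robot. Rail 14 mm thick, 310 mm long, 163 mm up; nothing is higher than 171 mm. Three hooks at y = +100, 0 and -100 mm.
- drip_hook0 (a point): Hook 0 of the drip stand (8 mm wire): where the peak of a hanging bail rests, 48 mm in front of the rail, 163 mm above the table; axes as the stand. The wire runs 10 mm below this point; its upturned tip ends 28 mm further out (own -x), 8 mm above it: a bail passes over the tip when about 20 mm above its resting height, and is then let down.
- drip_hook1 (a point): Hook 1 of the drip stand (8 mm wire): where the peak of a hanging bail rests, 48 mm in front of the rail, 163 mm above the table; axes as the stand. The wire runs 10 mm below this point; its upturned tip ends 28 mm further out (own -x), 8 mm above it: a bail passes over the tip when about 20 mm above its resting height, and is then let down.
- drip_hook2 (a point): Hook 2 of the drip stand (8 mm wire): where the peak of a hanging bail rests, 48 mm in front of the rail, 163 mm above the table; axes as the stand. The wire runs 10 mm below this point; its upturned tip ends 28 mm further out (own -x), 8 mm above it: a bail passes over the tip when about 20 mm above its resting height, and is then let down.
- store: Storage stand: dark steel rail on two posts on a wooden base board (330 x 100 x 14 mm), fixed. Origin: on the table under the rail; own y along the rail; hooks point along own -x, roughly towards the robot. Rail 14 mm thick, 310 mm long, 163 mm up; nothing is higher than 171 mm. Three hooks at y = +100, 0 and -100 mm.
- store_hook0 (a point): Hook 0 of the store stand (8 mm wire): where the peak of a hanging bail rests, 48 mm in front of the rail, 163 mm above the table; axes as the stand. The wire runs 10 mm below this point; its upturned tip ends 28 mm further out (own -x), 8 mm above it: a bail passes over the tip when about 20 mm above its resting height, and is then let down.
- store_hook1 (a point): Hook 1 of the store stand (8 mm wire): where the peak of a hanging bail rests, 48 mm in front of the rail, 163 mm above the table; axes as the stand. The wire runs 10 mm below this point; its upturned tip ends 28 mm further out (own -x), 8 mm above it: a bail passes over the tip when about 20 mm above its resting height, and is then let down.
- store_hook2 (a point): Hook 2 of the store stand (8 mm wire): where the peak of a hanging bail rests, 48 mm in front of the rail, 163 mm above the table; axes as the stand. The wire runs 10 mm below this point; its upturned tip ends 28 mm further out (own -x), 8 mm above it: a bail passes over the tip when about 20 mm above its resting height, and is then let down.
- pot: White sample pot 70 mm across, 85 mm high, a bystander. Origin: centre of its underside.
- rinse: White rinse bottle with red cap, 60 mm across, 150 mm high, a bystander. Origin: centre of its underside.
- beaker: Glass beaker, 70 mm across, 90 mm high, a bystander. Origin: centre of its underside.
There are look-alikes about, which are no part of the job. Leave any pink look-alike of the wet1 alone.

How it is judged (in metres and radians):
On the way, in this order (a step that is already met when the one before it is completed fails the run):
1. every blue cup hangs on the storage stand ((distance between dry0_bail and store_hook0 below 0.015 m or distance between dry0_bail and store_hook1 below 0.015 m or distance between dry0_bail and store_hook2 below 0.015 m) and angle between each of dry0, dry1, dry2's own z axis and vertical below 0.25 rad and linear speed of each of dry0, dry1, dry2 below 0.05 m/s and (distance between dry1_bail and store_hook0 below 0.015 m or distance between dry1_bail and store_hook1 below 0.015 m or distance between dry1_bail and store_hook2 below 0.015 m) and (distance between dry2_bail and store_hook0 below 0.015 m or distance between dry2_bail and store_hook1 below 0.015 m or distance between dry2_bail and store_hook2 below 0.015 m)), for 0.2 s.
2. every orange cup hangs on the drip stand ((distance between wet0_bail and drip_hook0 below 0.015 m or distance between wet0_bail and drip_hook1 below 0.015 m or distance between wet0_bail and drip_hook2 below 0.015 m) and angle between each of wet0, wet1's own z axis and vertical below 0.25 rad and linear speed of each of wet0, wet1 below 0.05 m/s and (distance between wet1_bail and drip_hook0 below 0.015 m or distance between wet1_bail and drip_hook1 below 0.015 m or distance between wet1_bail and drip_hook2 below 0.015 m)), for 0.2 s.
At the end, for the whole second after the job is handed in: Every blue cup present hangs on a hook of the storage stand and every orange cup present on a hook of the drip stand: peak of the bail within 15 mm of a hook point, cup within 0.25 rad of upright, slower than 0.05 m/s (all of step 1 and all of step 2); the robot touches nothing.
It fails at once if an orange cup hung on the drip stand while a blue cup still hangs there (((distance between wet0_bail and drip_hook0 below 0.02 m or distance between wet0_bail and drip_hook1 below 0.02 m or distance between wet0_bail and drip_hook2 below 0.02 m) or (distance between wet1_bail and drip_hook0 below 0.02 m or distance between wet1_bail and drip_hook1 below 0.02 m or distance between wet1_bail and drip_hook2 below 0.02 m)) and ((distance between dry0_bail and drip_hook0 below 0.02 m or distance between dry0_bail and drip_hook1 below 0.02 m or distance between dry0_bail and drip_hook2 below 0.02 m) or (distance between dry1_bail and drip_hook0 below 0.02 m or distance between dry1_bail and drip_hook1 below 0.02 m or distance between dry1_bail and drip_hook2 below 0.02 m) or (distance between dry2_bail and drip_hook0 below 0.02 m or distance between dry2_bail and drip_hook1 below 0.02 m or distance between dry2_bail and drip_hook2 below 0.02 m))).
It fails at once if the pot, rinse bottle or beaker moved more than 40 mm or tipped over (distance of any of pot, rinse, beaker from where it was at the start of the episode above 0.04 m or angle between any of pot, rinse, beaker's own z axis and vertical above 0.6 rad).
Of dry0, dry1, dry2 only 2 to 3 are there at a start; the rules pass over those that are not, and their reading is None.
At some moment in a run one of wet0, wet1 may be knocked a few centimetres aside while the robot is not near it.
It also fails if it takes over 210 s, if anything falls off the work surface, if the arm or the gripper's body presses on something with over 40 N, if the wrist force passes 120 N, or if a joint passes its speed limit or range.

ROBOT

A 6-joint arm with a two-finger parallel gripper is mounted at the origin on the work surface. World frame = base frame: x ahead of the robot, y to its left, z up, the work surface at z = 0. Lengths are in mm, angles in degrees, forces in N, time in s.
With the tool pointing down it reaches from about 350 to 850 mm from the base axis. Payload 8.1 kg.
Tool frame: the origin (TCP) lies on the centre line of the jaws, within the pads' length; the fingertips stand 14 mm ahead of it and the grasp point (between the pads) lies 5 mm behind it; z points along the fingers, y is the line along which they close (so a half turn about z gives the same grasp; the last joint's range is limited). The gripper opens to 85 mm and grips with 20 to 120 N. Pads are 22 mm wide; open, the fingers measure 114 mm over their backs; the gripper's body (76 mm by 85 mm) begins 54 mm behind the grasp point. The pads swing forward as they close: fully open they stand 13 mm farther back than shut.
Start: joints at [66.096, 7.471, 85.268, -0, 87.261, -4.893], TCP at [195.426, 567.287, 245.292] pointing down, gripper open.
Joint ranges: [-169.43, 169.43], [-51.17, 129.36], [1.28, 143.12], [-76.62, 256.62], [0, 156.53], [-152.29, 152.29]. Speed limits (degrees/s): [136.94, 136.94, 159.86, 180, 180, 180].

INTERFACE

Orientations are given as [roll, pitch, yaw] about the fixed x, y, z axes, in that order (R = Rz(yaw) Ry(pitch) Rx(roll)).
In Python, from bench import sense, snapshot, camera_info, hand_in gives the robot as it stands. The module is installed in compiled form; this text tells all that it offers.
- The arm moves only by the tool apply_moves, never from a script. Its argument "deltas" is a list of rows, each a list of 7 numbers: the shift along the tool's x, y, z scaled (see below), then the turn, a rotation vector about the tool's x, y, z scaled (see below), then the opening, from 0 (shut) to 1 (fully open). In form: [[dx, dy, dz, ax, ay, az, claw], ...]. A call has 1 to 8 rows; each row shifts and turns the commanded pose from where the row before left it, along the tool's axes as they then stand; what a row does not reach is not made up. The controller multiplies each number of a shift by 0.03 m and each number of a turn by 0.08 rad. A row lasts 1/8 s, in which the tool goes at most 62.5 mm and 10.7 degrees, less where a joint would pass 70% of its speed; a pose out of reach is approached as far as the arm can. A call with a number of a shift or a turn outside -1 to 1 is refused whole. A call with a gripper value outside its range is refused whole. The fingers move at their own pace and stop on an object; "grip_force" is the grip in N (left out, the last holds). Time passes only in rows, so rows that do not move let the fingers close. It gives the time, the measured TCP pose, the force, the opening and the grip force at its end, in the units of the state.
- sense(): the state, without advancing time (a new reading comes with each control period).
- snapshot(name): name is "scene" or "side" or "wrist"; returns the picture (400x640x3 uint8, red, green, blue); there is no depth.
- camera_info(name): a dict with "vertical_fov" (degrees; the focal length in pixels is half the picture's height over the tangent of half this angle, whatever the lens; pixels are square), "cx", "cy" (the principal point, pixels), "origin" and "rotation" of the camera in the world; the wrist camera has in their place "tool_from_camera" (4x4, takes a point from camera to tool coordinates, whose origin is the TCP and whose axes are the flange's). Camera axes: x right, y up, looking along -z (the intrinsics and any distortion apply to the point x, -y, -z); pixel columns grow to the right and rows downward; lengths in mm; the calibration is good to about 2 mm. A picture is of the moment at which its call begins: read the wrist's pose just before it. camera_info takes no time and is no camera call.
- hand_in(): hands the job in; it is judged then, once.
The state is a dict: "time": time; "joint_pos": joint angles; "qd": joint speeds; "joint_efforts": joint torques, N m; "tool_pos": TCP position; "tcp_rot": TCP orientation; "ft_force": force on the tool from outside, world axes, zero at the start; "wrist_torque": the same for the moment, N m; "finger_gap": finger opening in mm; "grip_force": force on a finger pad.
Only numpy, scipy, OpenCV 4.12 (cv2) and the standard library are available. Lean on these libraries where they do the work, as an engineer would, in place of code of your own. Each camera call takes 0.05 s, during which the arm holds its last target. There are 200 camera calls.

## Working session

There is one attempt and no reset: what is moved stays moved. The work goes in short steps, Python scripts to look and compute and a tool call to move; the robot and the scene stay as the last step left them, time stands still between calls to the robot, and variables do not carry over. Pictures are saved under pics/ and viewed, at most 14 in all, crops included, and the job is handed in when it is done.

Besides the shell and the picture viewer there is one more tool, called after "Emit:" as name(argument=value, ...) on one line, values as JSON. apply_moves: Moves the arm, as the interface text tells. Its arguments: {"type":"object","properties":{"deltas":{"type":"array"},"grip_force":{"type":"number"}},"required":["deltas"]}

```bash
mkdir -p pics; python3 - <<'E'
from bench import *
import cv2
for n in("scene","side","wrist"):
    i=camera_info(n);print(n,i)
    cv2.imwrite(f"pics/{n}0.png",snapshot(n)[:,:,::-1])
print(sense())
E
```

```text
scene {'vertical_fov': 53.874394023883895, 'cx': 322.90487028923934, 'cy': 191.5279515102789, 'origin': array([1273.35002991,   96.3246107 ,  997.35877544]), 'rotation': array([40.6192772 , -0.98820165, 97.96957022])}
side {'vertical_fov': 48.3101451909638, 'cx': 315.1068665426932, 'cy': 201.84916548506826, 'origin': array([ -50.48249603, -532.93184006,  998.10916619]), 'rotation': array([ 40.70448244,  -0.3251487 , -47.01112014])}
wrist {'vertical_fov': 71.44793801803537, 'cx': 317.65635828228324, 'cy': 202.98549238381383, 'tool_from_camera': array([[ 7.21282710e-05,  9.65409143e-01,  2.60739682e-01,
         6.66827157e+01],
       [ 9.99999997e-01, -7.64829955e-05,  6.55486086e-06,
        -3.44054010e-01],
       [ 2.62702745e-05,  2.60739680e-01, -9.65409146e-01,
        -1.28850577e+02],
       [ 0.00000000e+00,  0.00000000e+00,  0.00000000e+00,
         1.00000000e+00]])}
{'time': 0.15, 'joint_pos': array([ 6.60962846e+01,  7.50681111e+00,  8.53150323e+01, -5.02304303e-04,
        8.72603338e+01, -4.89125740e+00]), 'qd': array([-0.11394556,  0.01995947, -0.19659072, -0.01045662, -0.04423707,
       -0.03384744]), 'joint_efforts': array([-6.70358122e-05, -5.70065403e+01, -5.01156521e+01, -2.21680971e-04,
        9.65487940e-03,  3.79708680e-06]), 'tool_pos': array([195.26700421, 566.91740871, 244.46743685]), 'tcp_rot': array([-1.79918079e+02, -6.50695462e-03,  1.60987562e+02]), 'ft_force': array([-1.81488152, -0.03995392, -0.74729001]), 'wrist_torque': array([-0.00307395, -0.04638673,  0.0175342 ]), 'grip_force': 0.0, 'finger_gap': 85.4440368871048}
```

View pics/scene0.png

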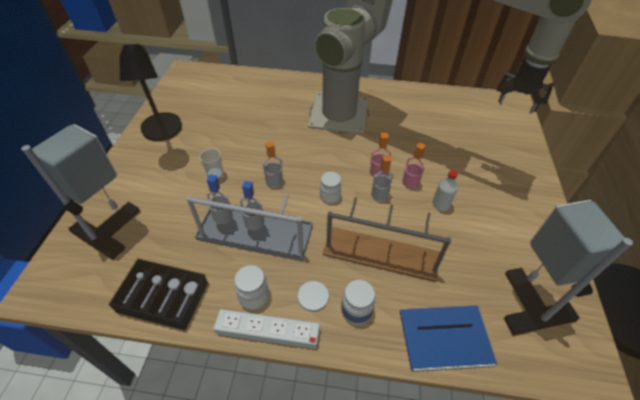

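View pics/side0.png

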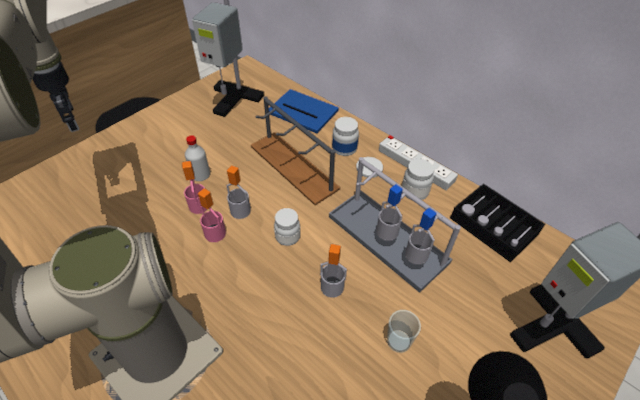

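The scene view shows two blue cups on the drip stand at (213,185) and (249,190), two grey-bodied orange cups at (270,150) and (386,165), and two pink look-alikes. In the side view the grey orange cups have grips at (334,254) and (233,176). I'll enlarge both views for stand geometry.

```bash
python3 - <<'E'
import cv2,numpy as np
a=cv2.imread("pics/scene0.png")[120:290,170:470];b=cv2.imread("pics/side0.png")[80:310,180:480]
cv2.imwrite("pics/sc1.png",cv2.resize(a,(795,450),interpolation=cv2.INTER_CUBIC))
cv2.imwrite("pics/sd1.png",cv2.resize(b,(780,598),interpolation=cv2.INTER_CUBIC))
for n in("scene0","side0"):
    im=cv2.imread(f"pics/{n}.png");h=cv2.cvtColor(im,cv2.COLOR_BGR2HSV)
    for c,lo,hi in(("blue",(108,150,80),(125,255,255)),("orange",(5,190,120),(15,255,255))):
        m=cv2.inRange(h,lo,hi);k,l,s,ce=cv2.connectedComponentsWithStats(m)
        for i in range(1,k):
            if 40<s[i,4]<400:print(n,c,ce[i].round(1),s[i])
E
```

```text
side0 blue [344.  147.4] [335 143  19   9  77]
side0 blue [394.5 194.7] [388 185  14  21 200]
side0 blue [427.4 218.6] [420 208  16  22 216]
side0 orange [187.6 169.9] [182 162  12  18 146]
side0 orange [232.1 174.5] [227 166  11  19 132]
side0 orange [203.9 197.2] [198 189  13  20 143]
side0 orange [333.9 254. ] [329 244  11  21 185]
```

View pics/sc1.png

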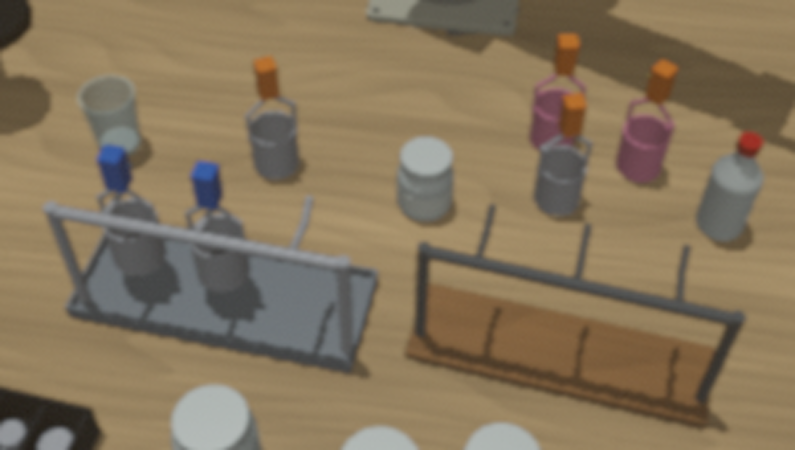

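View pics/sd1.png

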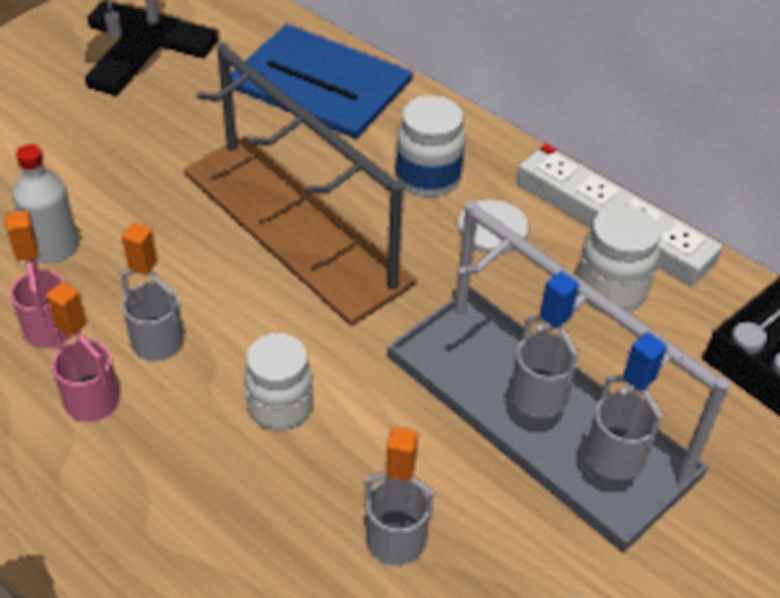

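The enlarged views give the rail ends and hook tips of both stands. Store tips are at crop (491,206), (587,226), (685,247) in the scene and (200,96), (248,140), (310,188) in the side view. Next I fit the stand poses and cups.

```bash
cat > h.py <<'E'
from bench import *
import numpy as np,cv2
from scipy.spatial.transform import Rotation as Ro
from scipy.optimize import least_squares
H,W=400,640
def rpy(r): return Ro.from_euler('xyz',r,degrees=True).as_matrix()
def cam(n,st=None):
    i=camera_info(n); f=200/np.tan(np.radians(i['vertical_fov']/2))
    if n=='wrist':
        T=np.array(i['tool_from_camera']);Rt=rpy(st['tcp_rot'])
        return Rt@T[:3,:3],Rt@T[:3,3]+st['tool_pos'],f,i['cx'],i['cy']
    return rpy(i['rotation']),np.array(i['origin']),f,i['cx'],i['cy']
def proj(c,P,k=0):
    R,o,f,cx,cy=c;p=(np.atleast_2d(P)-o)@R;x=p[:,0]/-p[:,2];y=-p[:,1]/-p[:,2]
    d=1+k*(x*x+y*y);return np.c_[cx+f*x*d,cy+f*y*d]
def ray_z(c,uv,z):
    R,o,f,cx,cy=c;d=R@np.array([(uv[0]-cx)/f,-(uv[1]-cy)/f,-1]);return o+d*(z-o[2])/d[2]
def stand(p,L):
    a=np.radians(p[2]);L=np.atleast_2d(L);R=np.array([[np.cos(a),-np.sin(a)],[np.sin(a),np.cos(a)]])
    return np.c_[L[:,:2]@R.T+p[:2],L[:,2]]
E
cat > f.py <<'E'
from h import *
cs,cd=cam('scene'),cam('side')
S=lambda u:np.array(u)/2.65+[170,120]
D=lambda u:np.array(u)/2.6+[180,80]
ends=[[0,155,163],[0,-155,163]];tips=[[-76,100,171],[-76,0,171],[-76,-100,171]]
obs={'store':[(cs,S([[740,320],[425,250]]),ends),(cd,D([[225,50],[398,185]]),ends),(cs,S([[685,247],[587,226],[491,206]]),tips),(cd,D([[200,96],[248,140],[310,188]]),tips)],
'drip':[(cs,S([[347,264],[50,210]]),ends),(cd,D([[472,208],[720,385]]),ends),(cs,S([[309,200]]),tips[:1]),(cd,D([[463,270]]),tips[:1])]}
for n,o in obs.items():
    r=lambda p:np.concatenate([(proj(c,stand(p,L))-u).ravel() for c,u,L in o])
    s=least_squares(r,[600,0,0],loss='soft_l1');print(n,s.x.round(1),r(s.x).round(1).reshape(-1,2).tolist())
    print(stand(s.x,[[-48,100,163],[-48,0,163],[-48,-100,163]]).round(1).tolist())
for nm,z,u in(('b1',190,[394.5,194.7]),('b2',190,[427.4,218.6]),('o_a',147,[232.1,174.5]),('o_b',147,[333.9,254]),('p1',147,[187.6,169.9]),('p2',147,[203.9,197.2])):
    P=ray_z(cd,u,z);print(nm,P.round(1),proj(cs,P).round(1))
for nm,z,u in(('b1',190,[249,190]),('b2',190,[213,185]),('o_a',147,S([573,115])),('o_b',147,S([267,78]))):
    P=ray_z(cs,u,z);print(nm,P.round(1))
for nm,u in(('pot',[425,155]),('rinse',[730,215])): print(nm,ray_z(cs,S(u),85).round())
print('beaker',ray_z(cd,[404,318],90).round())
E
python3 f.py
```

```text
store [661.6 193.7  -6.6] [[-1.4, 0.8], [-1.1, 1.4], [-0.6, -0.0], [0.3, 0.9], [0.6, -1.1], [0.3, -0.9], [0.2, -0.9], [-1.0, -1.1], [1.2, -0.8], [-0.2, -0.7]]
[[625.4, 298.5, 163.0], [614.0, 199.2, 163.0], [602.5, 99.8, 163.0]]
drip [ 659.6 -191.    -4.4] [[-1.9, 0.9], [-0.1, 0.5], [-0.1, 0.2], [0.0, 0.0], [0.0, -2.0], [-1.3, -0.7]]
[[619.4, -87.6, 163.0], [611.8, -187.4, 163.0], [604.1, -287.1, 163.0]]
b1 [ 610. -187.  190.] [[248.  189.7]]
b2 [ 602.2 -286.9  190. ] [[213.1 183.3]]
o_a [407.4 188.5 147. ] [[387.5 163.5]]
o_b [ 402.7 -175.9  147. ] [[270.6 149.5]]
p1 [337.  288.2 147. ] [[420.1 151.2]]
p2 [306.5 178.7 147. ] [[385.5 141. ]]
b1 [ 610.8 -183.9  190. ]
b2 [ 608.2 -285.1  190. ]
o_a [407.6 184.6 147. ]
o_b [ 402.3 -175.3  147. ]
pot [439.  19.  85.]
rinse [477. 374.  85.]
beaker [ 412. -376.   90.]
```

Emit:
apply_moves(deltas=[[0,0,-0.3,0,0,-0.8,1],[0,0,-0.3,0,0,-0.8,1],[0,0,0,0,0,-0.8,1],[0,0,0,0,0,-0.8,1],[0,0,0,0,0,0,1]], grip_force=60)

```text
time: 0.78
tool_pos: [195.4, 567.1, 262.9]
tcp_rot: [-180.0, -0.0, 175.6]
ft_force: [0.3, 0.2, -0.0]
finger_gap: 84.7
grip_force: 0.0
```

```bash
cat > p.py <<'E'
# usage: p.py x y z [yaw] -> remaining move in tool units
from h import *;import sys
t=list(map(float,sys.argv[1:]));s=sense();R=rpy(s['tcp_rot'])
print('t',round(s['time'],2),'pos',s['tool_pos'].round(1),'rpy',s['tcp_rot'].round(2),'gap',round(s['finger_gap'],1),'F',s['ft_force'].round(1),'grip',round(s['grip_force'],1))
d=R.T@(np.array(t[:3])-s['tool_pos'])/30;n=max(1,int(np.ceil(abs(d).max())))
print('units',d.round(2),'rows',n,'each',(d/n).round(3))
if len(t)>3:
    v=Ro.from_matrix(R.T@rpy([180,0,t[3]])).as_rotvec()/0.08;print('rot',v.round(2))
E
python3 p.py 610 -187 265 175.6
```

```text
t 0.78 pos [195.4 567.1 262.9] rpy [-1.7996e+02 -1.0000e-02  1.7563e+02] gap 84.7 F [ 0.3  0.2 -0. ] grip 0.0
units [-15.7  -24.01  -0.06] rows 25 each [-0.628 -0.96  -0.002]
rot [-0.01 -0.    0.01]
```

Emit:
apply_moves(deltas=[[-0.628,-0.96,0,0,0,0,1],[-0.628,-0.96,0,0,0,0,1],[-0.628,-0.96,0,0,0,0,1],[-0.628,-0.96,0,0,0,0,1],[-0.628,-0.96,0,0,0,0,1],[-0.628,-0.96,0,0,0,0,1],[-0.628,-0.96,0,0,0,0,1],[-0.628,-0.96,0,0,0,0,1]])

```text
time: 1.78
tool_pos: [328.6, 325.1, 263.2]
tcp_rot: [180.0, 0.0, 175.6]
ft_force: [0.7, 0.3, -0.6]
finger_gap: 85.0
grip_force: 0.0
```

Emit:
apply_moves(deltas=[[-0.628,-0.96,0,0,0,0,1],[-0.628,-0.96,0,0,0,0,1],[-0.628,-0.96,0,0,0,0,1],[-0.628,-0.96,0,0,0,0,1],[-0.628,-0.96,0,0,0,0,1],[-0.628,-0.96,0,0,0,0,1],[-0.628,-0.96,0,0,0,0,1],[-0.628,-0.96,0,0,0,0,1]])

```text
time: 2.78
tool_pos: [461.5, 83.9, 263.2]
tcp_rot: [180.0, 0.0, 175.6]
ft_force: [-0.0, 0.3, 0.2]
finger_gap: 85.9
grip_force: 0.0
```

Emit:
apply_moves(deltas=[[-0.628,-0.96,0,0,0,0,1],[-0.628,-0.96,0,0,0,0,1],[-0.628,-0.96,0,0,0,0,1],[-0.628,-0.96,0,0,0,0,1],[-0.628,-0.96,0,0,0,0,1],[-0.628,-0.96,0,0,0,0,1],[-0.628,-0.96,0,0,0,0,1],[-0.628,-0.96,0,0,0,0,1]])

```text
time: 3.78
tool_pos: [594.3, -157.2, 263.0]
tcp_rot: [180.0, -0.0, 175.6]
ft_force: [0.2, 1.0, 0.4]
finger_gap: 85.5
grip_force: 0.0
```

Emit:
apply_moves(deltas=[[-0.628,-0.96,0,0,0,0,1],[0,0,0,0,0,0,1],[0,0,0,0,0,0,1]])

```text
time: 4.15
tool_pos: [610.2, -185.9, 262.9]
tcp_rot: [180.0, -0.1, 175.6]
ft_force: [-0.1, 0.2, 0.3]
finger_gap: 85.3
grip_force: 0.0
```

```bash
cat > w.py <<'E'
# w.py outname ztop lo hi : wrist picture, top-face corners of coloured grips
from h import *;import sys
s=sense();im=snapshot('wrist')[:,:,::-1];c=cam('wrist',s);cv2.imwrite(f'pics/{sys.argv[1]}.png',im)
h=cv2.cvtColor(im,cv2.COLOR_BGR2HSV);z=float(sys.argv[2])
lo,hi=((108,150,60),(125,255,255)) if sys.argv[3]=='b' else ((5,170,90),(16,255,255))
k,l,st,ce=cv2.connectedComponentsWithStats(cv2.inRange(h,lo,hi))
for i in range(1,k):
    if st[i,4]>300:
        ys,xs=np.where(l==i);hull=cv2.convexHull(np.c_[xs,ys].astype(np.int32))
        ap=cv2.approxPolyDP(hull,4,True)[:,0]
        print(st[i],'centre@z',ray_z(c,ce[i],z).round(1))
        for p in ap: print('  ',p,ray_z(c,p,z)[:2].round(1))
E
python3 p.py 610 -187 200 175.6; python3 w.py w1 215 b
```

```text
t 4.15 pos [ 610.2 -185.9  262.9] rpy [ 1.7997e+02 -5.0000e-02  1.7560e+02] gap 85.3 F [-0.1  0.2  0.3] grip 0.0
units [ 0.   -0.04  2.1 ] rows 3 each [ 0.001 -0.013  0.699]
rot [ 0.01 -0.01 -0.  ]
[ 298  196   34   45 1367] centre@z [ 602.2 -187.   215. ]
   [330 240] [ 618.  -178.1]
   [301 240] [ 616.5 -197.9]
   [303 197] [ 586.5 -193.8]
   [328 197] [ 587.7 -177.5]
[ 151  210   37   33 1034] centre@z [ 599.4 -285.4  215. ]
   [187 239] [ 609.8 -275.3]
   [156 241] [ 609.6 -296.7]
   [151 213] [ 589.6 -295.5]
   [181 210] [ 589.1 -275.2]
[ 615  280   25   80 1652] centre@z [697.9  38.5 215. ]
   [616 359] [734.1  36.7]
   [616 286] [669.1  23.8]
   [639 280] [665.4  39.2]
   [639 354] [730.6  53.5]
```

View pics/w1.png

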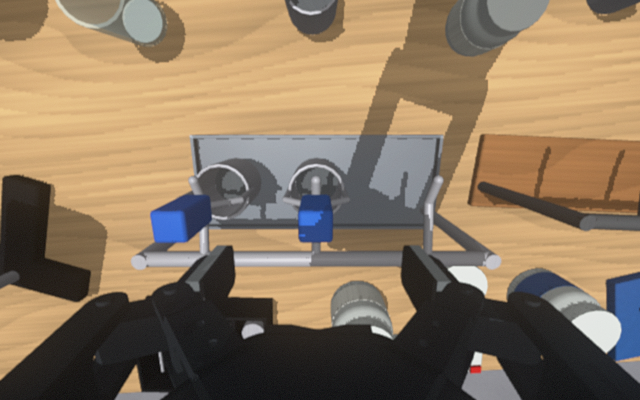

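The wrist view shows the rail level in the image (rows 261–262), so the yaw matches. The middle blue grip sits between the jaws at (315,218), so I descend and grasp.

Emit:
apply_moves(deltas=[[0.05,0.04,0.8,0,0,0,1],[0,0,0.8,0,0,0,1],[0,0,0.6,0,0,0,1],[0,0,0.3,0,0,0,1],[0,0,0,0,0,0,0],[0,0,0,0,0,0,0],[0,0,0,0,0,0,0],[0,0,0,0,0,0,0]], grip_force=50)

```text
time: 5.2
tool_pos: [609.9, -186.5, 189.9]
tcp_rot: [-179.8, 0.2, 175.6]
ft_force: [1.1, -5.4, 3.1]
finger_gap: 23.6
grip_force: 50.1
```

```bash
python3 p.py 610 -187 212 175.6; python3 w.py w2 215 b
```

```text
t 5.2 pos [ 609.9 -186.5  189.9] rpy [-1.7985e+02  1.6000e-01  1.7562e+02] gap 23.6 F [ 1.1 -5.4  3.1] grip 50.1
units [-0.01 -0.02 -0.74] rows 1 each [-0.007 -0.019 -0.736]
rot [-0.03  0.03  0.01]
[ 290  226   56   83 4192] centre@z [ 599.3 -185.8  215. ]
   [341 307] [ 618.2 -177.1]
   [296 308] [ 617.2 -196.5]
   [291 303] [ 614.6 -198.3]
   [290 267] [ 597.6 -197. ]
   [298 227] [ 580.4 -192.1]
   [335 227] [ 581.5 -177.5]
   [345 263] [ 597.5 -174.3]
[  51  255   70   54 2750] centre@z [ 598.4 -284.2  215. ]
   [120 299] [ 607.2 -271. ]
   [108 307] [ 610.7 -277.2]
   [ 64 306] [ 608.8 -296. ]
   [ 52 263] [ 588.5 -294.5]
   [ 66 256] [ 585.8 -287.8]
   [101 257] [ 587.3 -273.6]
```

View pics/w2.png

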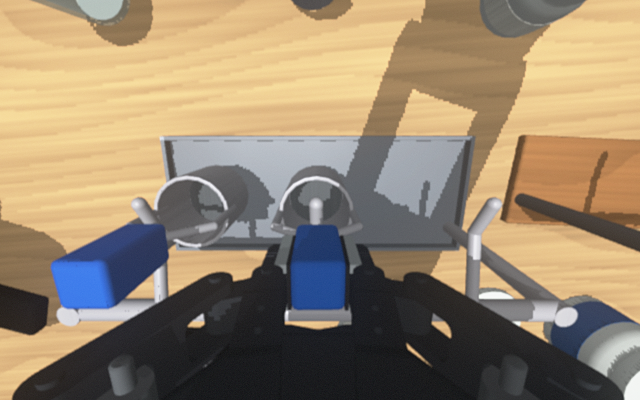

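Emit:
apply_moves(deltas=[[0,0,-0.45,0,0,0,0],[0,0,-0.45,0,0,0,0],[0,0,0,0,0,0,0],[0.6,0,0,0,0,0,0],[0.8,0,0,0,0,0,0],[0.8,0,0,0,0,0,0],[0.7,0,0,0,0,0,0],[0,0,0,0,0,0,0]])

```text
time: 6.25
tool_pos: [521.5, -178.2, 215.1]
tcp_rot: [180.0, -0.0, 175.6]
ft_force: [-0.4, -0.2, -1.8]
finger_gap: 23.5
grip_force: 49.4
```

```bash
python3 p.py 527 298.5 216 173.4;python3 p.py 527 199 216 173.4
```

```text
t 6.25 pos [ 521.5 -178.2  215.1] rpy [ 1.7999e+02 -3.0000e-02  1.7564e+02] gap 23.5 F [-0.4 -0.2 -1.8] grip 49.4
units [ 1.03 15.86 -0.03] rows 16 each [ 0.064  0.991 -0.002]
rot [ 0.   -0.01  0.49]
t 6.25 pos [ 521.5 -178.2  215.1] rpy [ 1.7999e+02 -3.0000e-02  1.7564e+02] gap 23.5 F [-0.4 -0.2 -1.8] grip 49.4
units [ 0.77 12.55 -0.03] rows 13 each [ 0.059  0.965 -0.002]
rot [ 0.   -0.01  0.49]
```

```bash
python3 p.py 520 210 216 173.4
```

```text
t 6.25 pos [ 521.5 -178.2  215.1] rpy [ 1.7999e+02 -3.0000e-02  1.7564e+02] gap 23.5 F [-0.4 -0.2 -1.8] grip 49.4
units [ 1.03 12.9  -0.03] rows 13 each [ 0.08   0.992 -0.002]
rot [ 0.   -0.01  0.49]
```

Emit:
apply_moves(deltas=[[0.08,0.98,0,0,0,0,0],[0.08,0.98,0,0,0,0,0],[0.08,0.98,0,0,0,0,0],[0.08,0.98,0,0,0,0,0],[0.08,0.98,0,0,0,0,0],[0.08,0.98,0,0,0,0,0],[0.08,0.98,0,0,0,0,0],[0.08,0.98,0,0,0,0,0]])

```text
time: 7.25
tool_pos: [521.6, 58.9, 215.3]
tcp_rot: [180.0, 0.0, 175.7]
ft_force: [-0.4, -0.2, -2.3]
finger_gap: 23.7
grip_force: 49.7
```

Emit:
apply_moves(deltas=[[0.08,0.98,0,0,0,0,0],[0.08,0.98,0,0,0,0,0],[0.08,0.98,0,0,0,0,0],[0.08,0.98,0,0,0,0,0],[0.08,0.98,0,0,0,0,0],[0,0,0,0,0,0.49,0],[0,0,0,0,0,0,0]])

```text
time: 8.12
tool_pos: [520.5, 205.8, 215.1]
tcp_rot: [180.0, -0.0, 173.5]
ft_force: [0.4, 0.3, -1.9]
finger_gap: 23.4
grip_force: 50.0
```

```bash
python3 p.py 614 199.2 216 173.4; python3 w.py w3 240 b
```

```text
t 8.12 pos [520.5 205.8 215.1] rpy [ 1.8000e+02 -1.0000e-02  1.7347e+02] gap 23.4 F [ 0.4  0.3 -1.9] grip 50.0
units [-3.12  0.14 -0.03] rows 4 each [-0.78   0.034 -0.008]
rot [ 0.   -0.    0.02]
[ 291  226   55   84 3948] centre@z [510.8 206.9 240. ]
   [340 307] [529.3 214.3]
   [292 304] [525.4 194. ]
   [291 263] [506.2 196.2]
   [299 227] [491.  201.6]
   [335 227] [492.6 215.7]
   [345 264] [509.2 218.2]
```

View pics/w3.png

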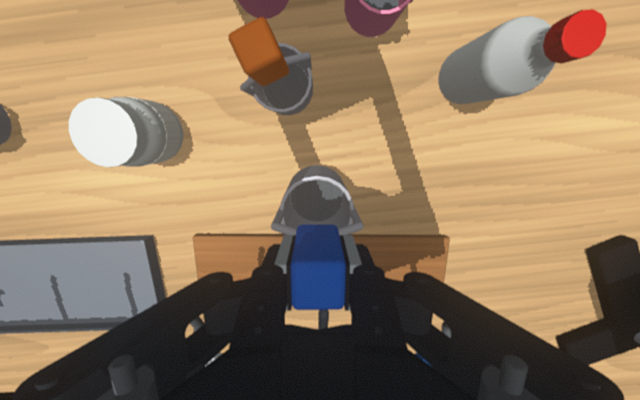

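The board's near edge is level (row 236) and its middle is at column 320, with the cup at 318. The hook tip shows at (323,320). I'll advance with a small lateral correction, then lower.

Emit:
apply_moves(deltas=[[0,0.13,-0.05,0,0,0,0],[-0.7,0,0,0,0,0,0],[-0.8,0,0,0,0,0,0],[-0.8,0,0,0,0,0,0],[-0.75,0,0,0,0,0,0],[0,0,0,0,0,0,0],[0,0,0.4,0,0,0,0],[0,0,0.3,0,0,0,0]])

```text
time: 9.18
tool_pos: [610.6, 198.5, 194.5]
tcp_rot: [-180.0, -0.1, 173.4]
ft_force: [0.1, -0.6, -2.3]
finger_gap: 23.4
grip_force: 50.1
```

```bash
python3 p.py 614 199.2 189 173.4
```

```text
t 9.18 pos [610.6 198.5 194.5] rpy [-1.7998e+02 -8.0000e-02  1.7343e+02] gap 23.4 F [ 0.1 -0.6 -2.3] grip 50.1
units [-0.11  0.04  0.18] rows 1 each [-0.109  0.036  0.182]
rot [-0.   -0.02  0.01]
```

Emit:
apply_moves(deltas=[[-0.05,0.03,0.1,0,0,0,0],[0,0,0.05,0,0,0,0],[0,0,0.05,0,0,0,0],[0,0,0,0,0,0,0]])

```text
time: 9.68
tool_pos: [613.2, 199.5, 190.7]
tcp_rot: [180.0, 0.0, 173.4]
ft_force: [-4.3, 0.3, 3.1]
finger_gap: 23.3
grip_force: 50.9
```

```bash
python3 p.py 614 199.2 189 173.4; python3 w.py w4 215 b
```

```text
t 9.68 pos [613.2 199.5 190.7] rpy [1.7997e+02 3.0000e-02 1.7342e+02] gap 23.3 F [-4.3  0.3  3.1] grip 50.9
units [-0.03 -0.01  0.06] rows 1 each [-0.028 -0.007  0.057]
rot [0.01 0.01 0.01]
[ 291  225   55   84 4173] centre@z [603.2 200.5 215. ]
   [342 307] [622.5 208.9]
   [292 305] [619.  187.5]
   [291 262] [598.7 189.9]
   [299 227] [583.9 195.2]
   [336 227] [585.6 209.9]
   [345 264] [602.2 212. ]
[508 318  38  23 410] centre@z [641.7 291.2 215. ]
   [545 340] [650. 298.]
   [508 319] [636.9 280.7]
   [542 319] [638.6 295.6]
```

View pics/w4.png

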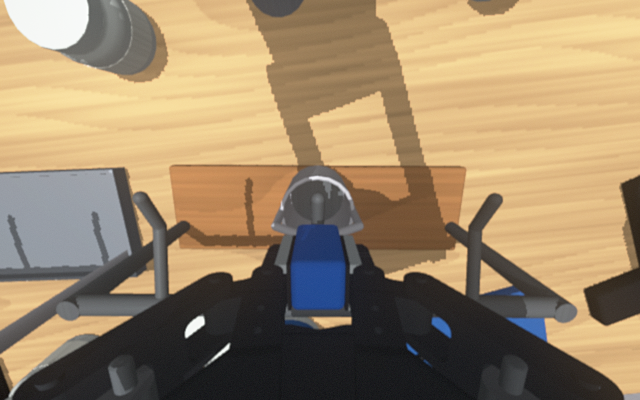

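Hook tip at (318,200) shows through the bail window, the same picture as on the drip stand, and the hook now carries the load. I'll release and rise.

Emit:
apply_moves(deltas=[[0,0,0,0,0,0,0.3],[0,0,0,0,0,0,0.5],[0,0,0,0,0,0,0.6],[0,0,0,0,0,0,0.6],[0,0,-0.5,0,0,0,0.6],[0,0,-1,0,0,0,0.6],[0,0,-1,0,0,0,1],[0,0,0,0,0,0,1]])

```text
time: 10.72
tool_pos: [615.0, 199.6, 269.9]
tcp_rot: [179.9, 0.4, 173.4]
ft_force: [-0.4, 0.8, 0.6]
finger_gap: 84.3
grip_force: 0.0
```

```bash
python3 p.py 603 -286 265 175.6; python3 w.py w5 215 b;python3 - <<'E'
from h import *
im=snapshot('side');cv2.imwrite('pics/s5.png',cv2.resize(im[80:310,180:480,::-1],(780,598)))
E
```

```text
t 10.72 pos [615.  199.6 269.9] rpy [179.85   0.4  173.41] gap 84.3 F [-0.4  0.8  0.6] grip 0.0
units [ -1.46 -16.13   0.13] rows 17 each [-0.086 -0.949  0.008]
rot [ 0.03  0.09 -0.48]
[302 198  32  38 977] centre@z [609.8 200.4 215. ]
   [332 233] [621.4 209. ]
   [304 234] [619.8 189.3]
   [302 207] [600.  190.5]
   [330 198] [595.9 210.3]
[ 447  256   58   44 1370] centre@z [668.7 315.  215. ]
   [503 299] [689.6 332.4]
   [485 297] [686.3 318.7]
   [447 269] [659.2 290. ]
   [497 256] [652.9 325.8]
[ 367  283   46   56 1548] centre@z [687.8 246.1 215. ]
   [392 338] [715.3 247.2]
   [379 333] [709.4 237.3]
   [367 292] [671.6 230.4]
   [399 283] [666.8 254.5]
   [412 309] [690.4 263.6]
```

View pics/w5.png

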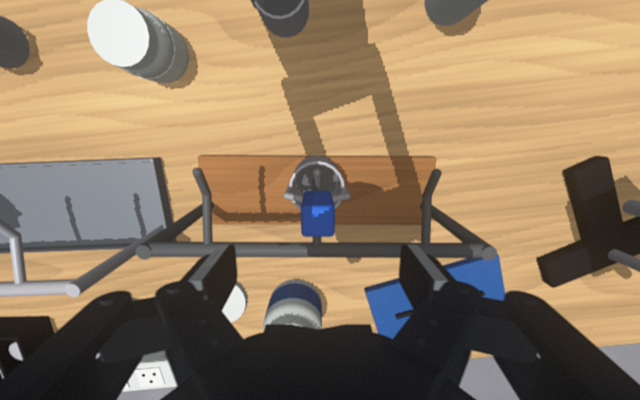

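First blue cup hangs on storage hook 1, with its grip at (317,213) and the hook between bail and rim. Now the second blue cup.

Emit:
apply_moves(deltas=[[0,0,0,0.03,0.09,-0.48,1],[-0.05,-0.95,0,0,0,0,1],[-0.05,-0.95,0,0,0,0,1],[-0.05,-0.95,0,0,0,0,1],[-0.05,-0.95,0,0,0,0,1],[-0.05,-0.95,0,0,0,0,1],[-0.05,-0.95,0,0,0,0,1],[-0.05,-0.95,0,0,0,0,1]])

```text
time: 11.82
tool_pos: [607.6, -1.5, 263.6]
tcp_rot: [-179.9, -0.6, 175.6]
ft_force: [0.1, 0.2, -0.0]
finger_gap: 85.5
grip_force: 0.0
```

Emit:
apply_moves(deltas=[[-0.05,-0.95,0,0,0,0,1],[-0.05,-0.95,0,0,0,0,1],[-0.05,-0.95,0,0,0,0,1],[-0.05,-0.95,0,0,0,0,1],[-0.05,-0.95,0,0,0,0,1],[-0.05,-0.95,0,0,0,0,1],[-0.05,-0.95,0,0,0,0,1],[-0.05,-0.95,0,0,0,0,1]])

```text
time: 12.82
tool_pos: [602.2, -229.4, 264.0]
tcp_rot: [-179.9, -0.6, 175.6]
ft_force: [0.3, 0.8, -0.4]
finger_gap: 85.6
grip_force: 0.0
```

Emit:
apply_moves(deltas=[[-0.05,-0.95,0,0,0,0,1],[-0.05,-0.95,0,0,0,0,1],[0,0,0,0,0,0,1],[0,0,0,0,0,0,1]])

```text
time: 13.32
tool_pos: [601.2, -285.2, 264.6]
tcp_rot: [-179.9, -0.5, 175.6]
ft_force: [0.6, -0.1, 0.5]
finger_gap: 85.6
grip_force: 0.0
```

```bash
python3 w.py w6 215 b; python3 p.py 603 -286 190 175.6
```

```text
[ 298  199   34   44 1082] centre@z [ 597.6 -286.5  215. ]
   [330 241] [ 610.  -277.5]
   [301 241] [ 608.5 -297.5]
   [300 212] [ 587.6 -296.2]
   [326 199] [ 580.  -278.2]
t 13.38 pos [ 601.4 -284.9  265. ] rpy [-179.92   -0.48  175.64] gap 85.0 F [0.2 0.7 0. ] grip 0.0
units [-0.08 -0.03  2.5 ] rows 3 each [-0.026 -0.009  0.833]
rot [-0.02 -0.1   0.01]
```

Emit:
apply_moves(deltas=[[0,0.04,0.8,-0.02,-0.1,0,1],[0,0,0.8,0,0,0,1],[0,0,0.6,0,0,0,1],[0,0,0.3,0,0,0,1],[0,0,0,0,0,0,0],[0,0,0,0,0,0,0],[0,0,0,0,0,0,0],[0,0,0,0,0,0,0]])

```text
time: 14.38
tool_pos: [602.0, -286.1, 192.5]
tcp_rot: [-179.8, 0.2, 175.6]
ft_force: [-0.3, -3.8, 3.6]
finger_gap: 23.4
grip_force: 50.9
```

Emit:
apply_moves(deltas=[[0,0,-0.45,0,0,0,0],[0,0,-0.45,0,0,0,0],[0,0,0,0,0,0,0],[0.6,0,0,0,0,0,0],[0.8,0,0,0,0,0,0],[0.8,0,0,0,0,0,0],[0.6,0,0,0,0,0,0],[0,0,0,0,0,0,0]])

```text
time: 15.38
tool_pos: [516.9, -278.2, 217.5]
tcp_rot: [-180.0, 0.0, 175.6]
ft_force: [0.7, -0.3, -1.4]
finger_gap: 23.1
grip_force: 50.0
```

```bash
python3 w.py w7 241 b; python3 p.py 510 110.5 216 173.4
```

```text
[ 291  225   55   81 3727] centre@z [ 506.9 -277.2  241. ]
   [334 225] [ 488.3 -269.5]
   [345 263] [ 505.4 -266. ]
   [344 299] [ 522.5 -267.3]
   [339 304] [ 524.8 -269.6]
   [296 304] [ 523.4 -288.3]
   [291 263] [ 503.7 -288.4]
   [297 234] [ 491.  -284.7]
   [304 225] [ 487.4 -281.5]
t 15.43 pos [ 517.7 -278.2  217.7] rpy [-1.7997e+02  6.0000e-02  1.7559e+02] gap 23.3 F [ 0.6 -0.5 -1.5] grip 50.0
units [ 1.25 12.9   0.05] rows 13 each [0.096 0.992 0.004]
rot [-0.01  0.01  0.48]
```

Emit:
apply_moves(deltas=[[0.09,0.99,0,0,0,0,0],[0.09,0.99,0,0,0,0,0],[0.09,0.99,0,0,0,0,0],[0.09,0.99,0,0,0,0,0],[0.09,0.99,0,0,0,0,0],[0.09,0.99,0,0,0,0,0],[0.09,0.99,0,0,0,0,0],[0.09,0.99,0,0,0,0,0]])

```text
time: 16.42
tool_pos: [515.0, -38.4, 217.6]
tcp_rot: [-180.0, 0.1, 175.6]
ft_force: [-0.9, -0.3, -1.9]
finger_gap: 23.6
grip_force: 50.0
```

Emit:
apply_moves(deltas=[[0.09,0.99,0,0,0,0,0],[0.09,0.99,0,0,0,0,0],[0.09,0.99,0,0,0,0,0],[0.09,0.99,0,0,0,0,0],[0.09,0.99,0,0,0,0,0],[0,0,0,0,0,0.48,0],[0,0,0,0,0,0,0],[0,0,0,0,0,0,0]])

```text
time: 17.42
tool_pos: [512.5, 109.3, 217.3]
tcp_rot: [-180.0, 0.0, 173.4]
ft_force: [-0.1, 0.7, -1.5]
finger_gap: 23.3
grip_force: 50.2
```

```bash
python3 p.py 602 100 217.5 173.4
```

```text
t 17.43 pos [512.5 109.3 217.3] rpy [-1.7997e+02  4.0000e-02  1.7345e+02] gap 23.3 F [-0.1  0.7 -1.5] grip 50.2
units [-3.    0.03 -0.  ] rows 3 each [-0.999  0.01  -0.001]
rot [-0.01  0.01  0.01]
```

Emit:
apply_moves(deltas=[[-0.7,0.03,0,0,0,0,0],[-0.8,0,0,0,0,0,0],[-0.8,0,0,0,0,0,0],[-0.7,0,0,0,0,0,0],[0,0,0,0,0,0,0],[0,0,0.4,0,0,0,0],[0,0,0.3,0,0,0,0],[0,0,0,0,0,0,0]])

```text
time: 18.42
tool_pos: [600.5, 100.0, 194.8]
tcp_rot: [-179.9, -0.1, 173.4]
ft_force: [-0.3, -0.4, -1.9]
finger_gap: 23.3
grip_force: 50.1
```

Emit:
apply_moves(deltas=[[0,0,0.1,0,0,0,0],[0,0,0.08,0,0,0,0],[0,0,0,0,0,0,0]])

```text
time: 18.8
tool_pos: [602.1, 100.2, 193.2]
tcp_rot: [-180.0, 0.1, 173.4]
ft_force: [-4.9, -0.0, 9.3]
finger_gap: 23.6
grip_force: 51.8
```

```bash
python3 p.py 602 100 192 173.4; python3 w.py w8 215 b
```

```text
t 18.8 pos [602.1 100.2 193.2] rpy [-1.8000e+02  1.4000e-01  1.7343e+02] gap 23.6 F [-4.9 -0.   9.3] grip 51.8
units [ 0.   -0.01  0.04] rows 1 each [ 0.001 -0.008  0.04 ]
rot [-0.    0.03  0.01]
[ 291  224   55   82 3947] centre@z [592.6 101.3 215. ]
   [332 224] [573.9 109.2]
   [345 264] [592.3 112.8]
   [343 301] [610.1 110.4]
   [296 305] [609.8  89.5]
   [291 262] [588.8  90.2]
   [298 231] [575.3  95. ]
   [305 225] [573.   98.2]
[ 477  225  101   81 4257] centre@z [606.  192.2 215. ]
   [577 264] [603.6 210.5]
   [568 300] [621.  208.8]
   [560 305] [623.2 205.6]
   [519 304] [620.6 187.6]
   [477 268] [600.6 168.5]
   [484 233] [584.9 170.8]
   [493 225] [581.8 174.3]
[ 502  314  120   65 3491] centre@z [642.2 217.8 215. ]
   [621 374] [665.3 239. ]
   [609 378] [667.1 233.6]
   [502 315] [625.4 180.4]
   [619 316] [632.  232.5]
```

Emit:
apply_moves(deltas=[[0,0,0,0,0,0,0.3],[0,0,0,0,0,0,0.5],[0,0,0,0,0,0,0.6],[0,0,0,0,0,0,0.6],[0,0,-0.5,0,0,0,0.6],[0,0,-1,0,0,0,0.6],[0,0,-1,0,0,0,1],[0,0,0,0,0,0,1]])

```text
time: 19.85
tool_pos: [603.6, 100.1, 270.9]
tcp_rot: [180.0, 0.5, 173.4]
ft_force: [0.1, 0.3, 0.1]
finger_gap: 84.6
grip_force: 0.0
```

```bash
python3 - <<'E'
from h import *
a=snapshot('side')[:,:,::-1];cv2.imwrite('pics/s9.png',cv2.resize(a[80:310,180:480],(780,598),interpolation=cv2.INTER_CUBIC))
cv2.imwrite('pics/side9.png',a)
E
python3 p.py 430 188 265
```

```text
t 19.9 pos [602.8 100.  268.6] rpy [179.99   0.28 173.41] gap 85.1 F [ 0.6 -0.1 -0.3] grip 0.0
units [6.06 2.25 0.09] rows 7 each [0.865 0.322 0.013]
```

View pics/s9.png

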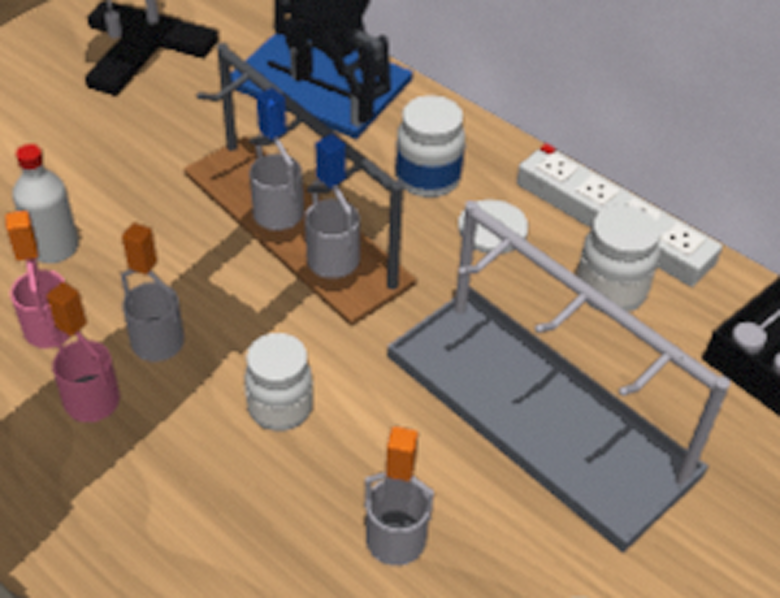

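The side view shows both blue cups hanging on storage hooks 1 and 2, with the orange cups unmoved at crop (140,248) and (402,453). Moving over the nearer orange cup to measure it.

Emit:
apply_moves(deltas=[[0.86,0.32,0,0,0,0,1],[0.86,0.32,0,0,0,0,1],[0.86,0.32,0,0,0,0,1],[0.86,0.32,0,0,0,0,1],[0.86,0.32,0,0,0,0,1],[0.86,0.32,0,0,0,0,1],[0.86,0.32,0,0,0,0,1],[0,0,0,0,0,0,1]])

```text
time: 20.9
tool_pos: [428.6, 188.0, 265.1]
tcp_rot: [-180.0, -0.0, 173.5]
ft_force: [0.9, -0.1, -0.5]
finger_gap: 85.5
grip_force: 0.0
```

```bash
python3 w.py w10 172 o; python3 p.py 407 187 200
```

```text
[ 258   30   41   50 1338] centre@z [307.1 172.7 172. ]
   [298  72] [321.3 185.5]
   [276  79] [324.1 168.7]
   [265  66] [314.5 162.1]
   [258  38] [295.9 160. ]
   [286  30] [293.2 180.6]
[ 398   55   56   47 1643] centre@z [336.6 278.7 172. ]
   [453  68] [331.4 298.4]
   [438  96] [349.5 287.5]
   [416 101] [351.2 271. ]
   [398  90] [341.9 257.9]
   [407  71] [329.6 264.9]
   [429  55] [320.8 281. ]
[292 162  35  39 914] centre@z [403.1 183.8 172. ]
   [326 190] [411.6 196.6]
   [302 200] [417.8 176. ]
   [292 178] [398.7 170.3]
   [298 169] [392.  176.1]
   [316 162] [388.1 191.1]
t 20.95 pos [429.4 187.6 265.3] rpy [-1.7994e+02  2.0000e-02  1.7348e+02] gap 85.4 F [0.2 0.5 0.1] grip 0.0
units [ 0.74 -0.1   2.18] rows 3 each [ 0.247 -0.034  0.725]
```

View pics/w10.png

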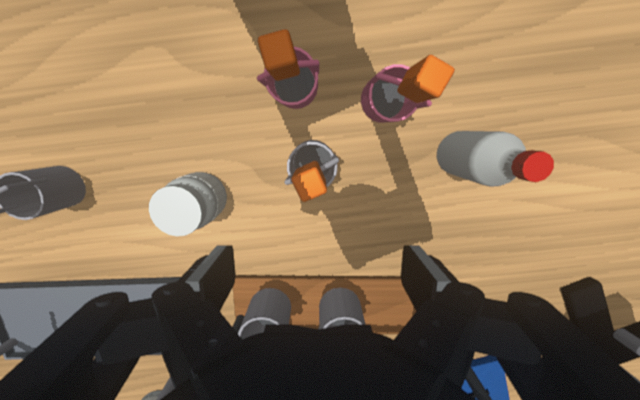

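The grey cup under the jaws has its grip top at (309,183). Its bail runs from (290,182) to (338,160), so the cup yaw is about 16.7°; the pink cups are at (278,55) and (427,78). I turn to match, then check before descending.

Emit:
apply_moves(deltas=[[0,0,0,0,0,-1,1],[0,0,0,0,0,-1,1],[0,0,0,0,0,-1,1],[0,0,0,0,0,-1,1],[0,0,0,0,0,-1,1],[0.4,0.05,0.6,0,0,0,1],[0.41,0.06,0.6,0,0,0,1],[0,0,0,0,0,0,1]])

```text
time: 21.95
tool_pos: [405.0, 182.9, 228.0]
tcp_rot: [-179.9, -0.2, -163.7]
ft_force: [0.3, 0.6, 0.4]
finger_gap: 85.0
grip_force: 0.0
```

```bash
python3 w.py w11 172 o; python3 p.py 405.2 183.8 149 -163.3
```

```text
[ 324   51   43   51 1728] centre@z [306.4 171.6 172. ]
   [366  58] [293.4 180.9]
   [356  97] [316.1 182. ]
   [346 101] [320.1 176.8]
   [325  96] [321.  163.3]
   [332  51] [295.5 160. ]
[ 442  146   73   48 2259] centre@z [335.1 274.4 172. ]
   [514 174] [332.4 298.8]
   [487 193] [349.5 287.1]
   [456 181] [347.7 263.5]
   [442 162] [338.6 249.4]
   [463 146] [325.1 258.5]
   [497 149] [320.6 280.6]
[ 301  197   33   45 1368] centre@z [400.4 181.4 172. ]
   [332 240] [412.1 195.8]
   [303 240] [417.9 175.9]
   [305 198] [387.7 169. ]
   [330 199] [383.6 185.6]
t 22.0 pos [405.9 183.2 229.3] rpy [-1.7994e+02 -5.0000e-02 -1.6370e+02] gap 85.4 F [ 0.3 -0.2  0.1] grip 0.0
units [0.01 0.03 2.68] rows 3 each [0.005 0.009 0.892]
rot [-0.01 -0.01 -0.09]
```

Emit:
apply_moves(deltas=[[0,0.02,0.8,0,0,-0.09,1],[0,0,0.8,0,0,0,1],[0,0,0.7,0,0,0,1],[0,0,0.38,0,0,0,1],[0,0,0,0,0,0,0],[0,0,0,0,0,0,0],[0,0,0,0,0,0,0],[0,0,0,0,0,0,0]])

```text
time: 23.0
tool_pos: [406.4, 184.3, 150.4]
tcp_rot: [-179.9, 0.1, -163.3]
ft_force: [0.7, -1.2, 4.0]
finger_gap: 23.4
grip_force: 49.8
```

Emit:
apply_moves(deltas=[[0,0,-0.4,0,0,0,0],[0,0,-0.8,0,0,0,0],[0,0,-0.9,0,0,0,0],[0,0,-0.9,0,0,0,0],[0,0,-0.8,0,0,0,0],[0,0,0,0,0,0,0]])

```text
time: 23.75
tool_pos: [406.6, 184.8, 266.0]
tcp_rot: [-180.0, 0.3, -163.3]
ft_force: [0.5, 0.5, -1.6]
finger_gap: 23.4
grip_force: 49.1
```

```bash
python3 w.py w12 285 o; python3 p.py 520 -80 262 175.6
```

```text
[ 323   60   35   42 1163] centre@z [324.3 168.6 285. ]
   [357  66] [317.9 173. ]
   [352  96] [328.1 174.6]
   [343 101] [330.7 171.9]
   [323  96] [331.1 164.3]
   [329  61] [319.3 162.9]
[ 425  141   57   39 1437] centre@z [338.5 219.9 285. ]
   [481 163] [336.9 230.9]
   [456 179] [345.5 224.2]
   [436 171] [344.9 215.3]
   [425 155] [340.3 208.7]
   [443 141] [333.4 213.3]
   [467 143] [331.4 222.4]
[ 291  225   54   83 4036] centre@z [398.8 182.5 285. ]
   [341 305] [413.9 198.2]
   [306 307] [419.5 183.3]
   [292 301] [418.3 176.4]
   [291 262] [399.7 170.8]
   [299 226] [382.7 169.6]
   [336 227] [378.7 184.6]
   [344 262] [393.1 192.8]
t 23.8 pos [406.  184.5 264.1] rpy [-1.7996e+02  1.3000e-01 -1.6325e+02] gap 23.7 F [-1.  -1.3 -1.9] grip 49.1
units [-1.1  -9.54  0.08] rows 10 each [-0.11  -0.954  0.008]
rot [-0.    0.03  4.61]
```

Emit:
apply_moves(deltas=[[0,0,0,0,0,0.92,0],[0,0,0,0,0,0.92,0],[0,0,0,0,0,0.92,0],[0,0,0,0,0,0.92,0],[0,0,0,0,0,0.93,0],[-0.497,-0.944,0,0,0,0,0],[-0.497,-0.944,0,0,0,0,0],[-0.497,-0.944,0,0,0,0,0]])

```text
time: 24.8
tool_pos: [443.1, 95.3, 261.7]
tcp_rot: [-179.9, -0.1, 175.6]
ft_force: [0.2, 0.7, -1.2]
finger_gap: 23.5
grip_force: 49.4
```

Emit:
apply_moves(deltas=[[-0.497,-0.944,0,0,0,0,0],[-0.497,-0.944,0,0,0,0,0],[-0.497,-0.944,0,0,0,0,0],[-0.497,-0.944,0,0,0,0,0],[-0.497,-0.944,0,0,0,0,0],[-0.497,-0.944,0,0,0,0,0],[0,0,0.75,0,0,0,0],[0,0,0.75,0,0,0,0]])

```text
time: 25.8
tool_pos: [519.2, -80.4, 216.3]
tcp_rot: [-180.0, -0.1, 175.6]
ft_force: [-0.6, 0.1, -2.8]
finger_gap: 23.0
grip_force: 49.7
```

```bash
python3 p.py 618 -87.2 218 175.6; python3 w.py w13 243 o
```

```text
t 25.8 pos [519.2 -80.4 216.3] rpy [-1.7999e+02 -9.0000e-02  1.7555e+02] gap 23.0 F [-0.6  0.1 -2.8] grip 49.7
units [-3.3   0.03 -0.06] rows 4 each [-0.826  0.007 -0.016]
rot [-0.   -0.02 -0.01]
[ 106   19   88   68 3393] centre@z [ 424.8 -129.7  243. ]
   [193  70] [ 430.6 -115.8]
   [173  86] [ 435.  -123.6]
   [136  77] [ 431.2 -135.6]
   [106  42] [ 420.  -142.8]
   [134  19] [ 414.2 -131.9]
   [175  44] [ 422.3 -120.2]
[ 291  224   54   83 3994] centre@z [506.9 -79.6 243. ]
   [340 305] [525.4 -71.5]
   [303 306] [524.6 -87.2]
   [292 301] [521.9 -91.6]
   [291 262] [503.9 -90.1]
   [299 226] [488.9 -85.5]
   [336 227] [490.4 -71.1]
   [344 261] [505.1 -68.8]
```

View pics/w13.png

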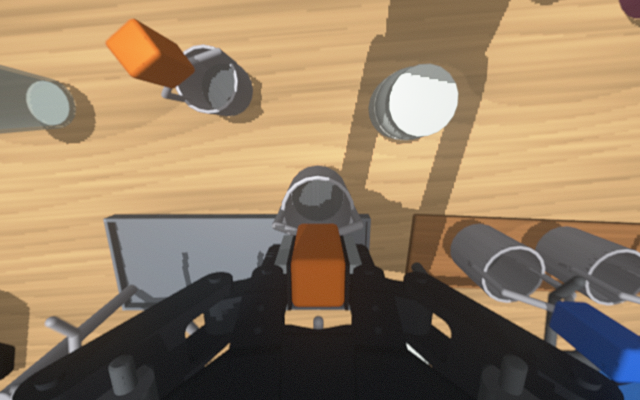

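Hook 0's tip at (318,322) lines up with the held grip at (318,265). Advancing and lowering.

Emit:
apply_moves(deltas=[[-0.7,0.03,-0.06,0,0,0,0],[-0.9,0,0,0,0,0,0],[-0.9,0,0,0,0,0,0],[-0.8,0,0,0,0,0,0],[0,0,0,0,0,0,0],[0,0,0.4,0,0,0,0],[0,0,0.3,0,0,0,0],[0,0,0,0,0,0,0]])

```text
time: 26.85
tool_pos: [617.3, -86.5, 197.7]
tcp_rot: [-180.0, -0.1, 175.6]
ft_force: [0.3, 0.6, -2.0]
finger_gap: 23.2
grip_force: 49.6
```

Emit:
apply_moves(deltas=[[0,0,0.1,0,0,0,0],[0,0,0.06,0,0,0,0],[0,0,0,0,0,0,0]])

```text
time: 27.22
tool_pos: [618.7, -86.8, 194.8]
tcp_rot: [-180.0, 0.0, 175.6]
ft_force: [-0.4, 0.1, -2.8]
finger_gap: 23.4
grip_force: 49.6
```

```bash
python3 p.py 618 -87.2 192 175.6
```

```text
t 27.23 pos [618.7 -86.8 194.8] rpy [-1.7996e+02  5.0000e-02  1.7561e+02] gap 23.4 F [-0.4  0.1 -2.8] grip 49.6
units [ 0.02 -0.01  0.09] rows 1 each [ 0.023 -0.015  0.094]
rot [-0.01  0.01  0.  ]
```

Emit:
apply_moves(deltas=[[0,0,0.08,0,0,0,0],[0,0,0.05,0,0,0,0],[0,0,0,0,0,0,0]])

```text
time: 27.6
tool_pos: [619.3, -87.3, 193.0]
tcp_rot: [-179.9, 0.2, 175.6]
ft_force: [-3.3, -1.2, 8.3]
finger_gap: 23.4
grip_force: 51.1
```

```bash
python3 p.py 618 -87.2 192 175.6
```

```text
t 27.6 pos [619.3 -87.3 193. ] rpy [-1.799e+02  1.700e-01  1.756e+02] gap 23.4 F [-3.3 -1.2  8.3] grip 51.1
units [0.05 0.   0.03] rows 1 each [0.045 0.001 0.032]
rot [-0.02  0.04  0.  ]
```

Emit:
apply_moves(deltas=[[0,0,0,0,0,0,0.3],[0,0,0,0,0,0,0.5],[0,0,0,0,0,0,0.6],[0,0,0,0,0,0,0.6],[0,0,-0.5,0,0,0,0.6],[0,0,-1,0,0,0,0.6],[0,0,-1,0,0,0,1],[0,0,0,0,0,0,1]])

```text
time: 28.6
tool_pos: [620.6, -87.1, 270.9]
tcp_rot: [-179.9, 0.5, 175.6]
ft_force: [-0.5, -0.8, -0.0]
finger_gap: 84.5
grip_force: 0.0
```

```bash
python3 w.py w14 215 o; python3 p.py 425 -176 265 175.6
```

```text
[ 301  192   33   44 1252] centre@z [612.8 -87.1 215. ]
   [332 234] [627.7 -77.7]
   [302 233] [625.3 -98.8]
   [305 193] [596.5 -94.1]
   [329 194] [598.4 -77.9]
t 28.65 pos [619.7 -87.  268.5] rpy [-179.93    0.28  175.62] gap 85.4 F [-0.4  0.7 -0. ] grip 0.0
units [ 6.25 -3.46  0.09] rows 7 each [ 0.892 -0.494  0.013]
rot [-0.02  0.06  0.  ]
```

Emit:
apply_moves(deltas=[[0.89,-0.49,0,0,0.06,0,1],[0.89,-0.49,0,0,0,0,1],[0.89,-0.49,0,0,0,0,1],[0.89,-0.49,0,0,0,0,1],[0.89,-0.49,0,0,0,0,1],[0.89,-0.49,0,0,0,0,1],[0.89,-0.49,0,0,0,0,1],[0,0,0,0,0,0,1]])

```text
time: 29.65
tool_pos: [423.0, -175.5, 265.9]
tcp_rot: [-180.0, -0.3, 175.5]
ft_force: [-0.1, -0.4, 0.3]
finger_gap: 85.2
grip_force: 0.0
```

```bash
python3 w.py w15 172 o; python3 p.py 402 -176 200
```

```text
[296 162  37  41 917] centre@z [ 398.3 -176.7  172. ]
   [332 187] [ 403.4 -162.4]
   [311 202] [ 414.7 -180.6]
   [296 181] [ 396.2 -191.2]
   [318 162] [ 382.2 -172.2]
t 29.7 pos [ 423.9 -175.2  266.1] rpy [-179.98   -0.25  175.53] gap 85.1 F [-0.5  0.1  0.7] grip 0.0
units [ 0.72 -0.08  2.21] rows 3 each [ 0.239 -0.028  0.735]
```

View pics/w15.png

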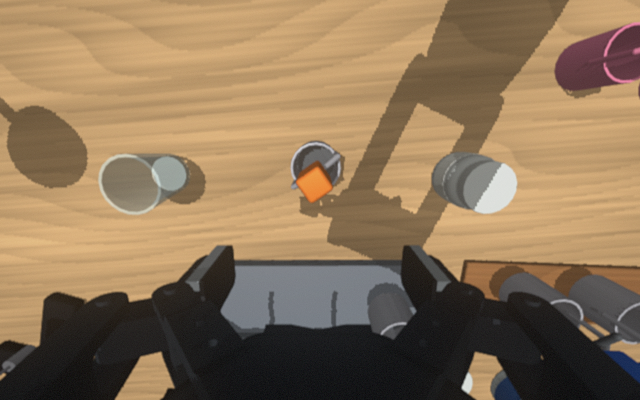

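The last orange cup's grip top is at (314,182), with its bail from (293,187) to (340,157), so the cup yaw is about 31°. I turn the tool to match, keeping the last joint above its −152° limit.

Emit:
apply_moves(deltas=[[0,0,0,0,-0.05,-0.95,1],[0,0,0,0,0,-0.95,1],[0,0,0,0,0,-0.95,1],[0,0,0,0,0,-0.95,1],[0,0,0,0,0,-0.95,1],[0,0,0,0,0,-0.95,1],[0,0,0,0,0,-0.95,1],[0,0,0,0,0,-0.95,1]])

```text
time: 30.7
tool_pos: [425.1, -174.4, 266.0]
tcp_rot: [180.0, -0.0, -149.4]
ft_force: [0.2, 0.1, -0.2]
finger_gap: 85.4
grip_force: 0.0
```

Emit:
apply_moves(deltas=[[0.34,0.17,0.6,0,0,0,1],[0.34,0.18,0.6,0,0,0,1],[0,0,0,0,0,0,1]])

```text
time: 31.08
tool_pos: [400.9, -175.4, 228.8]
tcp_rot: [179.8, -0.1, -149.5]
ft_force: [-0.6, -0.1, 0.9]
finger_gap: 85.5
grip_force: 0.0
```

```bash
python3 w.py w16 172 o; python3 p.py 401 -176.5 149 -149.5; python3 -c "
from bench import *;print(sense()['joint_pos'].round(1))"
```

```text
[ 299  194   33   45 1360] centre@z [ 395.9 -179.8  172. ]
   [330 237] [ 403.5 -163. ]
   [300 236] [ 413.7 -181.9]
   [304 195] [ 386.2 -194.4]
   [327 195] [ 378.2 -180.7]
t 31.12 pos [ 401.7 -175.8  230.1] rpy [ 1.7995e+02 -4.0000e-02 -1.4954e+02] gap 85.1 F [-0.4  0.5  0.2] grip 0.0
units [ 0.03 -0.01  2.7 ] rows 3 each [ 0.01  -0.003  0.901]
rot [ 0.01 -0.01 -0.01]
[ -30.3  -18.   110.7   -0.    87.3 -150.8]
```

Emit:
apply_moves(deltas=[[0.04,-0.04,0.8,0,0,0.4,1],[0,0,0.8,0,0,0,1],[0,0,0.7,0,0,0,1],[0,0,0.4,0,0,0,1],[0,0,0,0,0,0,0],[0,0,0,0,0,0,0],[0,0,0,0,0,0,0],[0,0,0,0,0,0,0]])

```text
time: 32.12
tool_pos: [401.7, -178.2, 150.5]
tcp_rot: [-179.9, 0.0, -151.4]
ft_force: [0.3, 2.2, 4.1]
finger_gap: 23.5
grip_force: 49.6
```

Emit:
apply_moves(deltas=[[0,0,-0.4,0,0,0,0],[0,0,-0.8,0,0,0,0],[0,0,-0.6,0,0,0,0],[0,0,-0.5,0,0,0,0],[0,0,0,0,0,0,0]])

```text
time: 32.75
tool_pos: [401.8, -178.4, 220.1]
tcp_rot: [-179.8, 0.1, -151.4]
ft_force: [0.1, -0.3, -2.0]
finger_gap: 23.3
grip_force: 48.9
```

```bash
python3 w.py w17 245 o; python3 p.py 512 -279 218 175.6
```

```text
[ 291  225   54   83 3990] centre@z [ 392.1 -183.3  245. ]
   [338 307] [ 404.2 -166.7]
   [296 306] [ 412.5 -182.8]
   [292 301] [ 411.1 -185.4]
   [291 263] [ 395.4 -194. ]
   [302 226] [ 379.  -197.5]
   [337 229] [ 373.4 -184.7]
   [344 263] [ 385.  -174.8]
   [343 302] [ 401.1 -166. ]
t 32.8 pos [ 401.3 -178.2  218.9] rpy [-1.7993e+02  1.0000e-02 -1.5139e+02] gap 23.7 F [ 0.   0.5 -3. ] grip 48.9
units [-1.63 -4.72  0.04] rows 5 each [-0.326 -0.943  0.007]
rot [-0.01  0.01  7.2 ]
```

Emit:
apply_moves(deltas=[[0,0,0,0,0,0.9,0],[0,0,0,0,0,0.9,0],[0,0,0,0,0,0.9,0],[0,0,0,0,0,0.9,0],[0,0,0,0,0,0.9,0],[0,0,0,0,0,0.9,0],[0,0,0,0,0,0.9,0],[0,0,0,0,0,0.9,0]])

```text
time: 33.8
tool_pos: [400.5, -177.7, 217.2]
tcp_rot: [180.0, -0.1, 175.5]
ft_force: [0.4, 1.1, -2.4]
finger_gap: 23.6
grip_force: 49.0
```

Emit:
apply_moves(deltas=[[-0.8,0.05,0,0,0,0,0],[-0.8,0.06,0,0,0,0,0],[-0.8,0.05,0,0,0,0,0],[-0.8,0.05,0,0,0,0,0],[-0.75,0.05,0,0,0,0,0],[0,0,0,0,0,0,0]])

```text
time: 34.55
tool_pos: [520.1, -178.9, 216.9]
tcp_rot: [180.0, -0.1, 175.7]
ft_force: [0.0, -0.5, -2.3]
finger_gap: 23.5
grip_force: 49.1
```

```bash
python3 p.py 611 -186.7 218 175.6
```

```text
t 34.55 pos [ 520.1 -178.9  216.9] rpy [ 1.7998e+02 -1.3000e-01  1.7566e+02] gap 23.5 F [ 0.  -0.5 -2.3] grip 49.1
units [-3.04 -0.03 -0.04] rows 4 each [-0.76  -0.008 -0.011]
rot [ 0.   -0.03  0.01]
```

Emit:
apply_moves(deltas=[[-0.7,-0.03,-0.04,0,-0.02,0,0],[-0.8,0,0,0,0,0,0],[-0.8,0,0,0,0,0,0],[-0.74,0,0,0,0,0,0],[0,0,0,0,0,0,0],[0,0,0.4,0,0,0,0],[0,0,0.3,0,0,0,0],[0,0,0,0,0,0,0]])

```text
time: 35.55
tool_pos: [609.3, -186.8, 197.0]
tcp_rot: [180.0, -0.1, 175.6]
ft_force: [-1.2, 0.6, -2.3]
finger_gap: 23.2
grip_force: 49.1
```

Emit:
apply_moves(deltas=[[0,0,0.1,0,0,0,0],[0,0,0.06,0,0,0,0],[0,0,0.08,0,0,0,0],[0,0,0,0,0,0,0]])

```text
time: 36.05
tool_pos: [611.1, -187.6, 193.2]
tcp_rot: [-179.9, 0.2, 175.6]
ft_force: [-3.2, -0.5, 4.3]
finger_gap: 23.5
grip_force: 50.3
```

```bash
python3 p.py 611 -186.7 192.5 175.6
```

```text
t 36.05 pos [ 611.1 -187.6  193.2] rpy [-1.7992e+02  1.7000e-01  1.7561e+02] gap 23.5 F [-3.2 -0.5  4.3] grip 50.3
units [0.01 0.03 0.02] rows 1 each [0.007 0.03  0.022]
rot [-0.02  0.04  0.  ]
```

Contact confirmed; releasing, rising and checking.

Emit:
apply_moves(deltas=[[0,0,0,0,0,0,0.3],[0,0,0,0,0,0,0.5],[0,0,0,0,0,0,0.6],[0,0,0,0,0,0,0.6],[0,0,-0.5,0,0,0,0.6],[0,0,-1,0,0,0,0.6],[0,0,-1,0,0,0,0.6],[0,0,-1,0,0,0,0.6]])

```text
time: 37.05
tool_pos: [610.7, -187.1, 299.1]
tcp_rot: [-179.9, 0.2, 175.6]
ft_force: [0.2, -0.1, -0.5]
finger_gap: 51.5
grip_force: 0.0
```

Emit:
apply_moves(deltas=[[0,0,-1,0,0,0,0.6],[0,0,0,0,0,0,0.6],[0,0,0,0,0,0,0.6],[0,0,0,0,0,0,0.6],[0,0,0,0,0,0,0.6],[0,0,0,0,0,0,0.6]])

```text
time: 37.8
tool_pos: [610.4, -187.0, 326.0]
tcp_rot: [-180.0, 0.0, 175.6]
ft_force: [-0.3, -0.6, 0.4]
finger_gap: 51.3
grip_force: 0.0
```

```bash
python3 - <<'E'
from h import *
a=snapshot('side')[:,:,::-1];cv2.imwrite('pics/s18.png',cv2.resize(a[80:310,180:480],(780,598),interpolation=cv2.INTER_CUBIC))
E
```

```text
(no output)
```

View pics/s18.png

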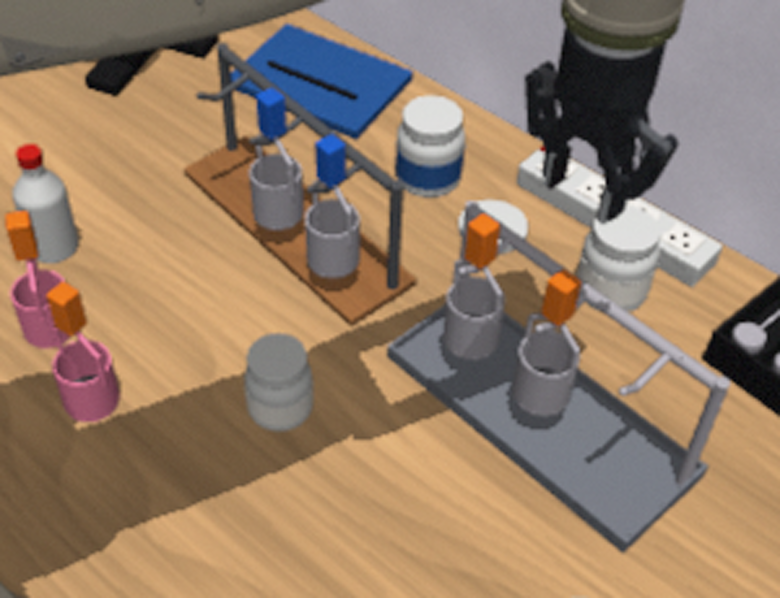

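All four cups hang upright: blue at crop (271,113) and (331,160), orange at (483,242) and (561,298). The gripper is clear and the pink cups are untouched.

```bash
python3 -c "
from bench import *;print(hand_in())"
```

```text
the job is handed in; nothing more can be done
None
```

The job is handed in: both blue cups hang on storage hooks 1 and 2, and both orange cups on drip hooks 0 and 1, upright in the last side picture; the pot, rinse bottle, beaker and pink look-alikes were never touched, and the hand-in returned no verdict.

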